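# Key the glaze carousel round to the square jar and hold it

### The arm

A 6-joint arm with a two-finger parallel gripper is mounted at the origin on the work surface. World frame = base frame: x ahead of the robot, y to its left, z up, the work surface at z = 0. Lengths are in m, angles in rad, forces in N, time in s.
With the tool pointing down it reaches from about 0.275 to 0.725 m from the base axis. Payload 15.9 kg.
Tool frame: the origin (TCP) lies midway between the tips of the shut fingers; the grasp point (between the pads) lies 19 mm behind it; z points along the fingers, y is the line along which they close (so a half turn about z gives the same grasp; the last joint's range is limited). The gripper opens to 85 mm and grips with 20 to 120 N. Pads are 22 mm wide; open, the fingers measure 114 mm over their backs; the gripper's body (76 mm by 85 mm) begins 54 mm behind the grasp point. The pads swing forward as they close: fully open they stand 13 mm farther back than shut.
Start: joints at [-1.31, 0.213, -0.034, 1.323, 0, 1.571], TCP at [0.129, -0.483, 0.2] pointing down, gripper open.
Joint ranges: [-2.98, 2.98], [-0.74, 1.72], [-1.14, 1.35], [-2.1, 2.04], [-1.57, 1.44], [-3.14, 3.14]. Speed limits (rad/s): [1.89, 1.89, 2.39, 2.57, 3.14, 3.14].

### API

Orientations are given as a unit quaternion [x, y, z, w].
In Python, from bench import telemetry, vision, order gives the robot as it stands.
- The arm moves only by the tool jog_arm, never from a script. Its argument "steps" is a list of rows, each an object with "travel": the shift along the tool's x, y, z in m, a list of three; "angular": the turn, a rotation vector about the tool's x, y, z in rad, a list of three; "hand": the opening, from 0 (shut) to 1 (fully open). A call has 1 to 8 rows; each row is the pose to reach, as a shift and turn from the pose commanded when the call began, along the tool's axes at that moment; what a row does not reach only later rows make up. A row lasts 1/8 s, in which the tool goes at most 62.5 mm and 10.7 degrees, less where a joint would pass 70% of its speed; a pose out of reach is approached as far as the arm can. A call with a gripper value outside its range is refused whole. The fingers move at their own pace and stop on an object; the grip force is fixed at half the most. Time passes only in rows, so rows that repeat a pose let the fingers close. It gives the time, the measured TCP pose, the force, the opening and the grip force at its end, in the units of the state.
- telemetry.observe(): the state, without advancing time (a new reading comes with each control period).
- vision.capture(name): name is "scene" or "side" or "wrist"; returns (picture, depth): 480x640x3 uint8, blue, green, red; 480x640 float32, m along the optical axis (not along the pixel's ray), 0 where there is no reading.
- vision.calibration(name): a dict with "fov_y" (degrees; the focal length in pixels is half the picture's height over the tangent of half this angle, whatever the lens; pixels are square), "cx", "cy" (the principal point, pixels), "cam_to_world" (4x4, takes a point from camera to world coordinates); the wrist camera has in their place "T_tool_cam" (4x4, takes a point from camera to tool coordinates, whose origin is the TCP and whose axes are the flange's). Camera axes: x right, y down, z forward; pixel columns grow to the right and rows downward; lengths in m; the calibration is good to about 2 mm. The wrist camera is an equidistant fisheye: a pixel r from the principal point sees the ray r / f radians off the axis. A picture is of the moment at which its call begins: read the wrist's pose just before it. calibration takes no time and is no camera call.
- order.job_done(): hands the job in; it is judged then, once.
The state is a dict: "t": time; "q": joint angles; "qd": joint speeds; "effort": joint torques, N m; "ee_pos": TCP position; "tool_rot": TCP orientation; "contact_force": force on the tool from outside, world axes, zero at the start; "ft_torque": the same for the moment, N m; "grip_width": finger opening in m; "gripper_force": force on a finger pad.
Only numpy, scipy, OpenCV 4.12 (cv2) and the standard library are available. Lean on these libraries where they do the work, as an engineer would, in place of code of your own. Each camera call takes 0.05 s, during which the arm holds its last target. There are 200 camera calls.

### The job

Take the flat-bladed turning key out of the wooden rack, push its blade fully home into the slot in the hub of the glaze carousel, and with it turn the carousel until the square jar stands right at the pointer on the base. Finish while still gripping the key, fully home in the slot, and holding the carousel still there. Turn it with the key only: do not push the carousel or its jars with the hand or arm, and leave the other tool and the pots alone.

Things in the scene. Friction and masses are not known exactly. Their poses are not given: they have to be found in the camera images.
- key: Upright turning key: plain pale beech grip 44 (its x) x 16 (y) x 80 mm tall, and below it a flat steel blade 36 (x) x 6 (y), 32 mm long (last 10 mm stepped down to 30 x 3). About 130 g. Origin: centre of the grip's underside, the shoulder that stops on the slot's mouth. z up. Grip its 44 mm wide flats (fingers closing along y). Same if turned half round about z.
- rack: Dark wooden rack block, fixed, 180 (x) x 70 (y) x 50 mm high, origin under its centre. Two equal pockets at x = -42.5 and +42.5 mm, 42 mm deep, hold the key and the trimming tool (either way round), shoulders on its top at z = 50 mm. Pockets are long along the rack's x, with 1.5 mm play around the key's blade.
- trimmer: Trimming tool in the rack's other pocket: round turned beech handle 40 mm across at its foot and 22 to 26 mm above, 70 mm tall, origin at the centre of the handle's underside. To be left alone.
- base: Steel base of the glaze carousel, fixed to the shelf: disc 200 mm across with a tongue to its own -x that carries the pointer. Origin on the carousel's axis at the shelf surface, z up. -x is the carousel's front.
- pointer (a point): Top of the pointer, an upright steel tooth 24 mm wide at the end of the base's tongue, 148 mm out from the carousel's axis, 48 mm above the shelf.
- carousel (a joint): Turn of the carousel (pale wooden disc 250 mm across, top 34 mm above the shelf, with hub and jars) on its base, rad, counter-clockwise from above positive; 0 = square jar exactly at the pointer. It starts between 0.5 and 1.4. Stops at +-3.1; friction about 0.09 N m, so it stays where it is left; no spring.
- slot (a point): Centre of the slot's mouth in the hub (70 x 50 mm), on the carousel's axis, 79 mm above the shelf, z up; the square jar lies on its -x. Slot 38.4 mm long along x (its line points at the square jar), 8.4 wide, 38 deep, 1.5 mm chamfer: 1.2 mm play each side of the key's blade, so the key turns about 0.07 rad either way before it drives the hub.
- square_jar (a point): Top of the square jar's cork, 95 mm from the axis, 100 mm above the shelf. The six cream jars are fixed on the turning disc, centres 95 mm from the axis, 60 degrees apart: five round (44 mm across, flat metal lids, tops at 86 mm), one square (40 mm, corked).
- bowl: Black basalt bowl, 130 mm across, 60 mm high, origin under its centre. Bystander.
- cup_a: Stainless measuring cup, 68 mm across, 45 mm high, with a flat handle; origin under the cup's centre. Bystander.
- cup_b: Smaller stainless measuring cup, 56 mm across, 38 mm high, with a flat handle; origin under the cup's centre. Bystander.
- pitcher: Ochre bisque pitcher, 112 mm across, 155 mm high, handle to its +y; origin under its centre. Bystander.
- funnel_stand: White enamel funnel 200 mm wide in a wooden ring stand over a grey bucket lid 280 mm across, 206 mm high in all, fixed; origin under its centre.
Not all that is in view belongs to the job. Of the things that look like the key, the middle-sized one is meant.

How it is judged:
On the way, in this order (a step that is already met when the one before it is completed fails the run):
1. the gripped key is fully home in the hub's slot, the square jar not yet at the pointer (horizontal distance between key and slot below 0.006 m and z of key in the frame of slot between -0.004 and 0.004 m and angle between key's own z axis and vertical below 0.1 rad and contact force between the fingers and key above 2 N and value of joint carousel above 0.2 rad), for 0.2 s.
2. the square jar is at the pointer and held still there with the seated key (horizontal distance between key and slot below 0.006 m and z of key in the frame of slot between -0.004 and 0.004 m and angle between key's own z axis and vertical below 0.1 rad and contact force between the fingers and key above 2 N and value of joint carousel between -0.1 and 0.1 rad and velocity of joint carousel between -0.05 and 0.05 rad/s), for 0.8 s.
At the end, for the whole second after the job is handed in: The key's shoulder is within 4 mm of the slot's mouth in height and 6 mm sideways, upright within 0.1 rad, gripped by the fingers with over 2 N, and the carousel stands within 0.1 rad (about 10 mm at the jar) of the square jar at the pointer, turning slower than 0.05 rad/s (all of step 2); the arm keeps its last pose, push and grip.
It fails at once if the hand or arm pushes the carousel or its jars (over 3 N) (contact force between any of the fingers, the arm and carousel above 3 N).
It fails at once if the other tool or a pot is moved over 30 mm (distance of any of trimmer, bowl, cup_a, cup_b, pitcher from where it was at the start of the episode above 0.03 m).
It also fails if it takes over 45 s, if anything falls off the work surface, if the arm or the gripper's body presses on something with over 40 N, if the wrist force passes 120 N, or if a joint passes its speed limit or range.

## Working session

There is one attempt and no reset: what is moved stays moved. The work goes in short steps, Python scripts to look and compute and a tool call to move; the robot and the scene stay as the last step left them, time stands still between calls to the robot, and variables do not carry over. Pictures are saved under pics/ and viewed, at most 10 in all, crops included, and the job is handed in when it is done.

Besides the shell and the picture viewer there is one more tool, called after "Emit:" as name(argument=value, ...) on one line, values as JSON. jog_arm: Moves the arm, as the interface text tells. Its arguments: {"type":"object","properties":{"steps":{"type":"array","items":{"type":"object","properties":{"travel":{"type":"array","items":{"type":"number"}},"angular":{"type":"array","items":{"type":"number"}},"hand":{"type":"number"}}}}},"required":["steps"]}

```bash
mkdir -p pics
cat > h.py <<'E'
import numpy as np, cv2
from bench import telemetry, vision, order
from scipy.spatial.transform import Rotation as R
def cap(n):
    s=telemetry.observe(); p,d=vision.capture(n); c=vision.calibration(n); 
    if n=="wrist":
        T=np.eye(4);T[:3,:3]=R.from_quat(s["tool_rot"]).as_matrix();T[:3,3]=s["ee_pos"];M=T@np.array(c["T_tool_cam"])
    else: M=np.array(c["cam_to_world"])
    return p,d,c,M
def cloud(n,d,c,M):
    f=240/np.tan(np.radians(c["fov_y"])/2)
    v,u=np.mgrid[0:480,0:640].astype(float); x=(u-c["cx"])/f;y=(v-c["cy"])/f
    if n=="wrist":
        r=np.hypot(x,y);k=np.where(r>1e-9,np.tan(np.minimum(r,1.5))/np.maximum(r,1e-9),1);x=x*k;y=y*k
    P=np.stack([x*d,y*d,d],-1); W=P@M[:3,:3].T+M[:3,3]; W[d<=0]=np.nan
    return W
E
python3 - <<'E'
from h import *
for n in ("scene","side"):
    p,d,c,M=cap(n); cv2.imwrite(f"pics/{n}0.png",p); np.savez(f"{n}0.npz",p=p,W=cloud(n,d,c,M))
    print(n,c,np.round(M[:3,3],3))
s=telemetry.observe();print(s["t"],s["ee_pos"],s["tool_rot"],vision.calibration("wrist"))
E
```

```text
scene {'fov_y': 42.1431269341606, 'cx': 316.7819644002435, 'cy': 245.3112360083669, 'cam_to_world': array([[ 0.8476014 ,  0.39106817, -0.35866078,  1.04700469],
       [ 0.5304219 , -0.6435038 ,  0.55186544, -0.72581532],
       [-0.01498256, -0.65800345, -0.75286584,  1.21527686],
       [ 0.        ,  0.        ,  0.        ,  1.        ]])} [ 1.047 -0.726  1.215]
side {'fov_y': 55.882567955137894, 'cx': 316.3516991479301, 'cy': 241.65497144029695, 'cam_to_world': array([[-0.81476861, -0.31572625,  0.48628083,  0.04687512],
       [-0.57977367,  0.44920474, -0.67976289,  0.77319947],
       [-0.00382067, -0.83578229, -0.54904769,  0.63241937],
       [ 0.        ,  0.        ,  0.        ,  1.        ]])} [0.047 0.773 0.632]
0.1 [ 0.12884915 -0.48279294  0.19988141] [ 9.91509244e-01  1.30035359e-01 -5.75433014e-05 -4.69932254e-04] {'fov_y': 65.70646984690485, 'cx': 317.24274268000397, 'cy': 239.46268602105675, 'T_tool_cam': array([[ 5.33997440e-04, -9.52030339e-01, -3.06003183e-01,
         7.86059344e-02],
       [ 9.99999815e-01,  4.19379443e-04,  4.40307146e-04,
         1.78442712e-03],
       [-2.90854317e-04, -3.06003361e-01,  9.52030387e-01,
        -1.73982182e-01],
       [ 0.00000000e+00,  0.00000000e+00,  0.00000000e+00,
         1.00000000e+00]])}
```

View pics/scene0.png

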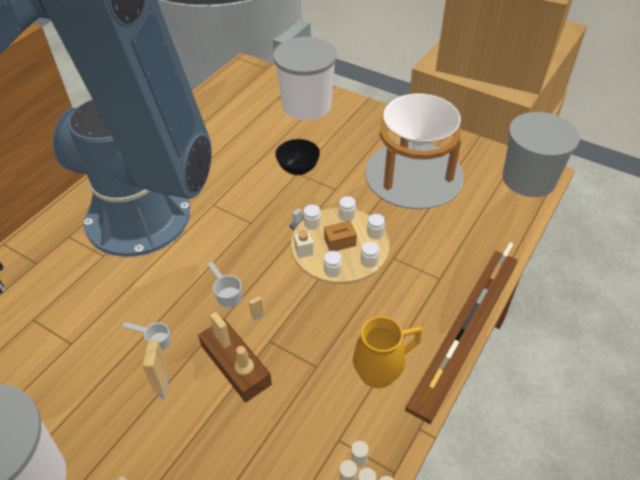

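View pics/side0.png

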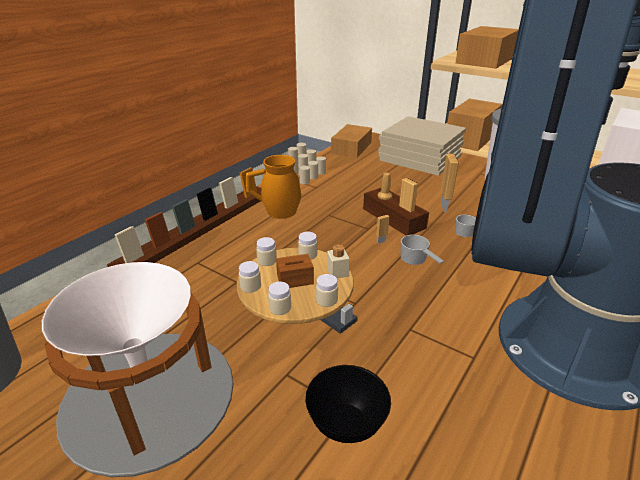

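The scene picture shows the rack at about (235,360), with the key in it at (220,330) and the trimmer at (243,358). A larger look-alike stands at (155,368) and a smaller one at (257,307). The carousel hub is at (340,236), the square jar at (304,243) and the pointer at (297,218).

Run:
```python
from h import *
for n,kr,rr,cr in (("scene",(195,300,245,350),(190,300,280,405),(280,190,400,285)),("side",(395,170,425,215),(355,170,435,235),(230,225,365,330))):
    z=np.load(n+"0.npz");W=z["W"];p=z["p"].astype(int)
    def sub(r): return W[r[1]:r[3],r[0]:r[2]].reshape(-1,3),p[r[1]:r[3],r[0]:r[2]].reshape(-1,3)
    def rect(m,P,s):
        Q=P[m]; 
        if len(Q)<5: print(s,len(Q));return
        b=cv2.minAreaRect((Q[:,:2]*1000).astype(np.float32)); print(n,s,len(Q),"med",np.round(np.median(Q,0),4),"rect",np.round(b[0],1),np.round(b[1],1),round(b[2],1))
    P,c=sub(kr); rect((abs(P[:,2]-.130)<.004),P,"keytop"); rect((P[:,2]>.06)&(P[:,2]<.135),P,"key")
    P,c=sub(rr); rect((abs(P[:,2]-.05)<.004)&(c[:,2]<130),P,"rack")
    P,c=sub(cr); rect((abs(P[:,2]-.079)<.003)&(c[:,0]<80),P,"hub"); rect((abs(P[:,2]-.034)<.003),P,"disc"); 
    rect((abs(P[:,2]-.098)<.006),P,"cork")
    m=abs(P[:,2]-.034)<.003;e,r=cv2.minEnclosingCircle((P[m][:,:2]*1000).astype(np.float32));print("circ",e,r)
```

```text
scene keytop 129 med [ 0.4629 -0.2167  0.1307] rect [ 461.6 -216.1] [16.1 44.2] 69.5
scene key 397 med [ 0.4718 -0.2221  0.1158] rect [ 493.  -227.2] [ 17.4 110.7] 70.4
scene rack 1022 med [ 0.5055 -0.2412  0.051 ] rect [ 504.1 -231.2] [ 70.5 179.9] 70.2
scene hub 273 med [0.5296 0.1713 0.0794] rect [529.  174.7] [70.9 51.5] 51.2
scene disc 2062 med [0.5415 0.1522 0.0346] rect [528.9 175.3] [247.9 251.5] 30.6
scene cork 95 med [0.4708 0.1039 0.0996] rect [539.8 150.9] [193.5 173.7] 21.4
circ (513.9134521484375, 174.59487915039062) 140.31336975097656
side keytop 66 med [ 0.4586 -0.2099  0.1297] rect [ 461.7 -213. ] [18.5 45.3] 76.1
side key 436 med [ 0.4577 -0.2071  0.099 ] rect [ 461.6 -211.3] [21.8 46.9] 76.1
side rack 670 med [ 0.4912 -0.2117  0.0505] rect [ 516.4 -192.9] [158.1 183.5] 66.2
side hub 490 med [0.528  0.1804 0.0794] rect [508.9 157.8] [135.5 106.5] 75.6
side disc 3153 med [0.4986 0.2141 0.0344] rect [529.1 178.4] [247.1 251.3] 40.7
side cork 91 med [0.4654 0.1092 0.0998] rect [467.3 107.5] [21.1 24.4] 33.6
circ (513.058349609375, 183.04335021972656) 139.65428161621094
```

Run:
```python
from h import *
for n,rs in (("scene",dict(ptr=(286,205,304,232),small=(248,294,266,320),big=(143,330,170,400))),("side",dict(ptr=(320,300,360,332),small=(373,210,392,246),big=(440,150,460,212)))):
    W=np.load(n+"0.npz")["W"]
    for k,r in rs.items():
        P=W[r[1]:r[3],r[0]:r[2]].reshape(-1,3);
        zs=P[P[:,2]>.012,2]; h=np.nanpercentile(zs,95) if k!="ptr" else .048
        Q=P[abs(P[:,2]-h)<.003]; print(n,k,round(h,3),len(Q),np.round(np.median(Q,0),4))
        if k=="ptr":
            v=np.array([.529,.1765])-Q[:,:2].mean(0); print("r",np.hypot(*v),"base yaw",np.arctan2(v[1],v[0]))
```

```text
scene ptr 0.048 30 [0.3844 0.1996 0.0479]
r 0.1464629295565368 base yaw -0.1624198878606747
scene small 0.079 36 [ 0.4735 -0.1022  0.0784]
scene big 0.16 185 [ 0.4096 -0.3599  0.1591]
side ptr 0.048 92 [0.3861 0.2081 0.0482]
r 0.13454906940268174 base yaw -0.23144155502296543
side small 0.076 34 [ 0.4712 -0.0987  0.0765]
side big 0.157 81 [ 0.4075 -0.3504  0.1566]
```

Emit:
jog_arm(steps=[{"travel": [0,0,-0.04],"angular": [0,0,0.15],"hand": 1},{"travel": [0.05,0,-0.06],"angular": [0,0,0.3],"hand": 1},{"travel": [0.1,-0.04,-0.06],"angular": [0,0,0.45],"hand": 1},{"travel": [0.15,-0.08,-0.06],"angular": [0,0,0.606],"hand": 1},{"travel": [0.2,-0.1,-0.06],"angular": [0,0,0.606],"hand": 1},{"travel": [0.25,-0.13,-0.06],"angular": [0,0,0.606],"hand": 1},{"travel": [0.29,-0.15,-0.06],"angular": [0,0,0.606],"hand": 1},{"travel": [0.3,-0.16,-0.06],"angular": [0,0,0.606],"hand": 1}])

```text
t: 1.1
ee_pos: [0.3788, -0.2494, 0.2599]
tool_rot: [0.985, -0.17, -0.0, -0.0]
contact_force: [-0.7, -0.6, -0.6]
grip_width: 0.0856
gripper_force: 0.0
```

```bash
cat > k.py <<'E'
from h import *
def rect(Q):
    b=cv2.minAreaRect((Q[:,:2]*1000).astype(np.float32)); return len(Q),np.round(Q.mean(0),4),np.round(b[0],1),np.round(b[1],1),round(b[2],1)
E
python3 - <<'E'
from k import *
p,d,c,M=cap("wrist"); W=cloud("wrist",d,c,M); cv2.imwrite("pics/w1.png",p)
P=W.reshape(-1,3); a=np.hypot(P[:,0]-.4616,P[:,1]+.215)<.04
print(rect(P[a&(abs(P[:,2]-.13)<.005)])); print(np.nanmax(P[a,2]))
b=(np.hypot(P[:,0]-.504,P[:,1]+.231)<.12)&(abs(P[:,2]-.05)<.005); print(rect(P[b]))
s=telemetry.observe();print(s["ee_pos"],R.from_quat(s["tool_rot"]).as_matrix()[:,0])
E
```

```text
(998, array([ 0.4629, -0.2162,  0.1299]), array([ 463.2, -215.5]), array([16.7, 43.9]), 70.4)
0.13262063047177436
(8510, array([ 0.5018, -0.2323,  0.0503]), array([ 513.4, -201.2]), array([132.4, 180.1]), 70.0)
[ 0.37862723 -0.24909073  0.2600006 ] [ 9.41799149e-01 -3.36175475e-01 -6.43290938e-04]
```

View pics/w1.png

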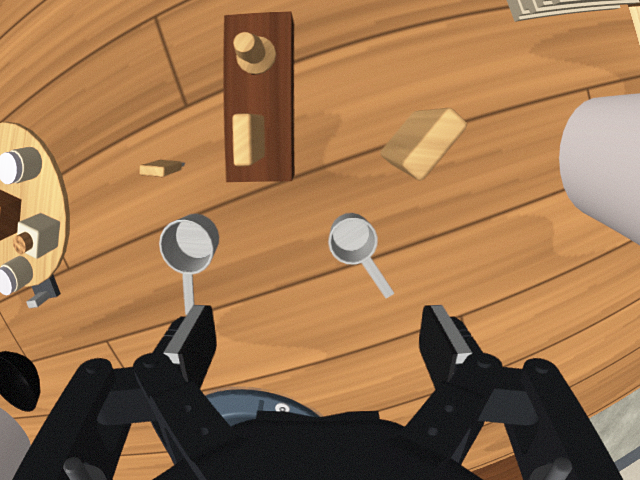

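The wrist view shows the key at (248,138) in the rack and the trimmer at (252,52), and the way down is clear. I'll move over the key at partial opening.

Emit:
jog_arm(steps=[{"travel": [0.03,-0.03,0],"angular": [0,0,0],"hand": 0.7},{"travel": [0.068,-0.06,0],"angular": [0,0,0],"hand": 0.7},{"travel": [0.068,-0.06,0.04],"angular": [0,0,0],"hand": 0.7},{"travel": [0.068,-0.06,0.08],"angular": [0,0,0],"hand": 0.7},{"travel": [0.068,-0.06,0.09],"angular": [0,0,0],"hand": 0.7},{"travel": [0.068,-0.06,0.09],"angular": [0,0,0],"hand": 0.7}])

```text
t: 1.9
ee_pos: [0.4614, -0.2182, 0.1708]
tool_rot: [0.985, -0.172, -0.0, 0.0]
contact_force: [-0.8, 0.4, 0.4]
grip_width: 0.0598
gripper_force: 0.0
```

Run:
```python
from k import *
p,d,c,M=cap("wrist"); W=cloud("wrist",d,c,M); cv2.imwrite("pics/w2.png",p)
P=W.reshape(-1,3); a=np.hypot(P[:,0]-.463,P[:,1]+.215)<.035
Q=P[a&(abs(P[:,2]-.13)<.004)];print(rect(Q))
s=telemetry.observe();Rm=R.from_quat(s["tool_rot"]).as_matrix();print(s["ee_pos"],Rm[:,0])
C=np.array([*cv2.minAreaRect((Q[:,:2]*1000).astype(np.float32))[0],130])/1000
print("tool delta",Rm.T@(C-s["ee_pos"]))
```

```text
(1672, array([ 0.4647, -0.2161,  0.13  ]), array([ 463.6, -215.4]), array([15.6, 43.2]), 70.4)
[ 0.46197678 -0.21834595  0.17161024] [ 0.94077812 -0.33902073  0.00121192]
tool delta [ 0.00049311 -0.00331271  0.0416103 ]
```

Emit:
jog_arm(steps=[{"travel": [0.001,-0.003,0.03],"angular": [0,0,0],"hand": 0.7},{"travel": [0.001,-0.003,0.06],"angular": [0,0,0],"hand": 0.7},{"travel": [0.001,-0.003,0.088],"angular": [0,0,0],"hand": 0.7},{"travel": [0.001,-0.003,0.09],"angular": [0,0,0],"hand": 0.7},{"travel": [0.001,-0.003,0.09],"angular": [0,0,0],"hand": 0.7}])

```text
t: 2.58
ee_pos: [0.4646, -0.2158, 0.082]
tool_rot: [0.985, -0.172, 0.001, 0.0]
contact_force: [0.0, -0.2, -0.1]
grip_width: 0.0596
gripper_force: 0.0
```

Emit:
jog_arm(steps=[{"travel": [0,0,0],"angular": [0,0,0],"hand": 0.0},{"travel": [0,0,0],"angular": [0,0,0],"hand": 0.0},{"travel": [0,0,0],"angular": [0,0,0],"hand": 0.0},{"travel": [0,0,0],"angular": [0,0,0],"hand": 0.0},{"travel": [0,0,0],"angular": [0,0,0],"hand": 0.0},{"travel": [0,0,0],"angular": [0,0,0],"hand": 0.0}])

```text
t: 3.32
ee_pos: [0.4643, -0.2152, 0.0811]
tool_rot: [0.985, -0.172, 0.001, -0.0]
contact_force: [-0.7, 1.9, 7.5]
grip_width: 0.0144
gripper_force: 58.9
```

Emit:
jog_arm(steps=[{"travel": [0,0,-0.02],"angular": [0,0,0],"hand": 0},{"travel": [0,0,-0.05],"angular": [0,0,0],"hand": 0},{"travel": [0,0,-0.09],"angular": [0,0,0],"hand": 0},{"travel": [0,0,-0.13],"angular": [0,0,0],"hand": 0},{"travel": [0,0,-0.14],"angular": [0,0,0],"hand": 0},{"travel": [0,0,-0.14],"angular": [0,0,0],"hand": 0}])

```text
t: 4.08
ee_pos: [0.464, -0.2153, 0.2202]
tool_rot: [0.985, -0.172, 0.0, 0.0]
contact_force: [-0.7, -0.3, -1.8]
grip_width: 0.0146
gripper_force: 59.2
```

Run:
```python
from k import *
s=telemetry.observe();T=np.array(s["ee_pos"]);Rm=R.from_quat(s["tool_rot"]).as_matrix()
print(T,Rm[:,0],s["q"])
p,d,c,M=cap("wrist");cv2.imwrite("pics/w3.png",p[150:])
for n in ("scene","side"):
    p,d,c,M=cap(n); W=cloud(n,d,c,M); np.savez(n+"1.npz",p=p,W=W)
    L=(W-T)@Rm; u,v=None,None
    f=240/np.tan(np.radians(c["fov_y"])/2); pc=M[:3,:3].T@(T-M[:3,3]); u=int(pc[0]/pc[2]*f+c["cx"]);v=int(pc[1]/pc[2]*f+c["cy"]); print(n,u,v)
    cv2.imwrite(f"pics/{n}1.png",cv2.resize(p[max(v-50,0):v+70,max(u-80,0):u+80],None,fx=4,fy=4))
    P=L.reshape(-1,3);m=(abs(P[:,0])<.04)&(abs(P[:,1])<.03)&(P[:,2]>.005)&(P[:,2]<.09)
    Q=P[m]
    for a in np.arange(0,.08,.008):
        q=Q[(Q[:,2]>=a)&(Q[:,2]<a+.008)]
        if len(q)>3: print(round(a,3),len(q),np.round(q[:,:2].min(0),4),np.round(q[:,:2].max(0),4),np.round(np.median(q[:,:2],0),4))
```

```text
[ 0.46395598 -0.21527128  0.22023941] [ 9.41011128e-01 -3.38375290e-01  4.69292881e-04] [-4.34426296e-01  2.34196200e-01  4.27482504e-02  1.37887705e+00
 -1.81717346e-06  3.05235621e+00]
scene 212 294
0.0 11 [-0.0207 -0.0027] [0.0203 0.0098] [0.0059 0.0089]
0.008 36 [-0.0206 -0.0057] [0.0211 0.0099] [0.0172 0.0081]
0.016 36 [-0.0223 -0.004 ] [0.0199 0.0106] [0.0148 0.0084]
0.024 14 [-0.0177 -0.0052] [0.0197 0.009 ] [0.0168 0.0054]
0.032 4 [ 0.0116 -0.0018] [0.0142 0.0044] [0.0139 0.0019]
0.04 17 [-0.0173 -0.0019] [0.0154 0.0053] [0.0136 0.0038]
0.048 11 [-0.0143 -0.0022] [0.0148 0.0045] [-0.0013  0.0036]
0.056 5 [-0.0111  0.0003] [0.0129 0.0032] [0.0063 0.0023]
side 412 146
0.0 19 [-0.0268 -0.0087] [0.0171 0.0035] [-0.0114 -0.0068]
0.008 51 [-0.0272 -0.0114] [0.0149 0.0055] [-0.0105 -0.0067]
0.016 59 [-0.0267 -0.0119] [0.0178 0.0098] [-0.0097 -0.0074]
0.024 39 [-0.0265 -0.0118] [0.0157 0.006 ] [-0.0139 -0.007 ]
0.032 34 [-0.0222 -0.0062] [0.0117 0.0036] [-0.0059 -0.0028]
0.04 36 [-0.0234 -0.0054] [0.0151 0.0027] [-0.0067 -0.0025]
0.048 35 [-0.0228 -0.0061] [0.0134 0.0017] [-0.0047 -0.0027]
0.056 26 [-0.0189 -0.0032] [0.0138 0.0027] [-0.0027 -0.0011]
```

View pics/side1.png

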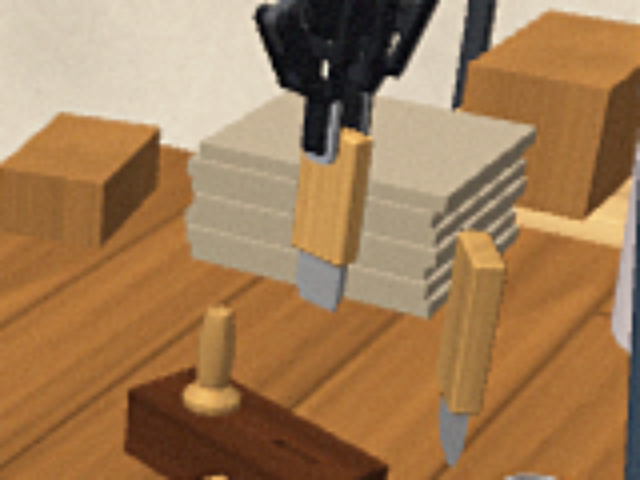

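The side crop shows the key held upright: grip at (335,200), blade at (322,280). The trimmer stays in its pocket. Next I'll move towards the hub, unwinding joint 6 so that it has room for the final turn.

Emit:
jog_arm(steps=[{"travel": [-0.01,-0.04,0],"angular": [0,0,-0.18],"hand": 0},{"travel": [-0.02,-0.08,0],"angular": [0,0,-0.36],"hand": 0},{"travel": [-0.03,-0.12,0],"angular": [0,0,-0.54],"hand": 0},{"travel": [-0.04,-0.16,0],"angular": [0,0,-0.72],"hand": 0},{"travel": [-0.05,-0.21,0],"angular": [0,0,-0.9],"hand": 0},{"travel": [-0.06,-0.26,0],"angular": [0,0,-1.08],"hand": 0},{"travel": [-0.07,-0.29,0],"angular": [0,0,-1.26],"hand": 0},{"travel": [-0.081,-0.311,0],"angular": [0,0,-1.44],"hand": 0}])

```text
t: 5.22
ee_pos: [0.4922, 0.1063, 0.2191]
tool_rot: [0.852, 0.523, -0.001, -0.0]
contact_force: [-1.1, -0.1, -1.0]
grip_width: 0.0146
gripper_force: 59.2
```

Emit:
jog_arm(steps=[{"travel": [0,0,0],"angular": [0,0,0],"hand": 0},{"travel": [0,0,0],"angular": [0,0,0],"hand": 0},{"travel": [0,0,0],"angular": [0,0,0],"hand": 0}])

```text
t: 5.6
ee_pos: [0.4928, 0.1041, 0.2201]
tool_rot: [0.855, 0.519, -0.0, -0.0]
contact_force: [0.1, -0.2, -2.3]
grip_width: 0.0148
gripper_force: 59.2
```

Run:
```python
from k import *
s=telemetry.observe();T=np.array(s["ee_pos"]);Rm=R.from_quat(s["tool_rot"]).as_matrix()
print(T,np.arctan2(Rm[1,0],Rm[0,0]),s["q"],s["qd"])
p,d,c,M=cap("wrist"); W=cloud("wrist",d,c,M); cv2.imwrite("pics/w4.png",p); np.savez("w4.npz",p=p,W=W)
P=W.reshape(-1,3);h=np.hypot(P[:,0]-.529,P[:,1]-.176);pi=p.reshape(-1,3).astype(int)
m=(h<.05)&(abs(P[:,2]-.079)<.004);print("hub",rect(P[m]))
m=(h<.03)&(P[:,2]<.07);print("slot deep",rect(P[m]))
m=(abs(P[:,2]-.034)<.004)&(h<.14);print("disc",rect(P[m]))
lids=(h<.13)&(h>.06)&(abs(P[:,2]-.086)<.003);print("lids",lids.sum())
m=(abs(h-.148)<.02)&(abs(P[:,2]-.048)<.005);print("ptr",m.sum(),P[m].mean(0) if m.any() else 0)
m=(abs(h-.095)<.02)&(P[:,2]>.096)&(P[:,2]<.105);print("cork",m.sum(),P[m].mean(0) if m.any() else 0)
```

```text
[0.49277489 0.10410429 0.22006813] 1.0922709122317689 [ 2.08280663e-01  2.18664394e-01  2.25333739e-02  1.37503477e+00
 -1.17264436e-04  2.25760246e+00] [-4.16016073e-05 -1.59934894e-03  4.93386527e-03  1.54167059e-03
  1.62663414e-03 -5.89255662e-03]
hub (4439, array([0.5303, 0.1774, 0.0793]), array([530.1, 177.5]), array([70.4, 50.4]), 49.7)
slot deep (477, array([0.531 , 0.1768, 0.0429]), array([530.7, 176.7]), array([37.9, 58.4]), 25.2)
disc (31046, array([0.5312, 0.1784, 0.0344]), array([530.7, 177.3]), array([237.5, 248.1]), 55.6)
lids 8776
ptr 287 [0.3855852  0.20157188 0.04774231]
cork 653 [0.46916268 0.10552904 0.10025632]
```

View pics/w4.png

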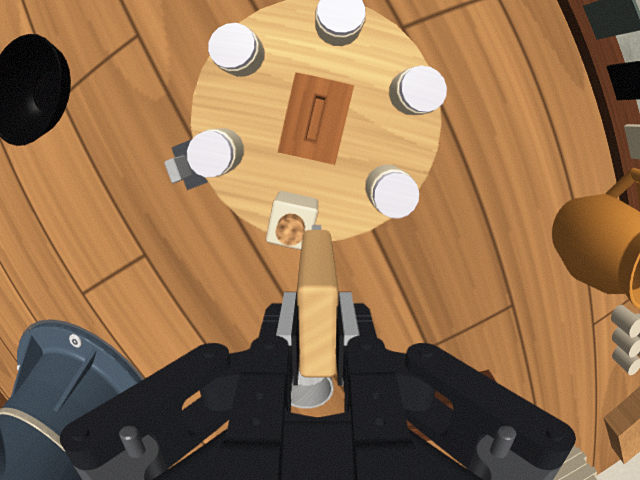

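The wrist view shows the slot at (316,118) in the hub, the square jar at (291,220) and the pointer at (177,168). The slot yaw is about 0.867 and the base yaw about -0.165. I'll move over the hub and keep rotating.

Emit:
jog_arm(steps=[{"travel": [0.01,-0.001,0],"angular": [0,0,-0.18],"hand": 0},{"travel": [0.02,-0.001,0],"angular": [0,0,-0.36],"hand": 0},{"travel": [0.03,-0.001,0],"angular": [0,0,-0.54],"hand": 0},{"travel": [0.04,-0.001,0],"angular": [0,0,-0.72],"hand": 0},{"travel": [0.05,-0.001,0],"angular": [0,0,-0.9],"hand": 0},{"travel": [0.06,-0.001,0],"angular": [0,0,-1.08],"hand": 0},{"travel": [0.07,-0.001,0],"angular": [0,0,-1.26],"hand": 0},{"travel": [0.082,-0.001,0],"angular": [0,0,-1.44],"hand": 0}])

```text
t: 6.65
ee_pos: [0.5298, 0.1778, 0.2203]
tool_rot: [0.297, 0.955, -0.0, 0.0]
contact_force: [-0.6, -0.5, -0.9]
grip_width: 0.0145
gripper_force: 59.2
```

Emit:
jog_arm(steps=[{"travel": [0,0,0],"angular": [0,0,-0.18],"hand": 0},{"travel": [0,0,0],"angular": [0,0,-0.36],"hand": 0},{"travel": [0,0,0],"angular": [0,0,-0.54],"hand": 0},{"travel": [0,0,0],"angular": [0,0,-0.72],"hand": 0},{"travel": [0,0,0],"angular": [0,0,-0.9],"hand": 0},{"travel": [0,0,0],"angular": [0,0,-1.08],"hand": 0},{"travel": [0,0,0],"angular": [0,0,-1.26],"hand": 0},{"travel": [0,0,0],"angular": [0,0,-1.4],"hand": 0}])

```text
t: 7.65
ee_pos: [0.5296, 0.1776, 0.2203]
tool_rot: [-0.388, 0.922, 0.0, -0.0]
contact_force: [0.7, -0.4, -1.4]
grip_width: 0.0145
gripper_force: 59.2
```

Emit:
jog_arm(steps=[{"travel": [0,0,0],"angular": [0,0,0],"hand": 0},{"travel": [0,0,0],"angular": [0,0,0],"hand": 0},{"travel": [0,0,0],"angular": [0,0,0],"hand": 0}])

```text
t: 8.02
ee_pos: [0.5295, 0.1781, 0.2203]
tool_rot: [-0.385, 0.923, -0.0, -0.0]
contact_force: [0.3, -0.5, -2.1]
grip_width: 0.0146
gripper_force: 59.2
```

Run:
```python
from k import *
s=telemetry.observe();T=np.array(s["ee_pos"]);Rm=R.from_quat(s["tool_rot"]).as_matrix()
print(T,np.arctan2(Rm[1,0],Rm[0,0])+2*np.pi,Rm[:,2],s["q"])
p,d,c,M=cap("wrist"); W=cloud("wrist",d,c,M); cv2.imwrite("pics/w5.png",p); np.savez("w5.npz",p=p,W=W,T=T,Rm=Rm)
P=W.reshape(-1,3);h=np.hypot(P[:,0]-.530,P[:,1]-.1774)
m=(h<.06)&(abs(P[:,2]-.079)<.003);print("hub",rect(P[m]))
L=(P-T)@Rm;col=p.reshape(-1,3).astype(int)
m=(L[:,0]>.005)&(L[:,0]<.035)&(abs(L[:,1])<.012)&(L[:,2]>-.05)&(L[:,2]<.07)
Q=L[m]
for a in np.arange(-.05,.07,.008):
    q=Q[(Q[:,2]>=a)&(Q[:,2]<a+.008)]
    if len(q)>8: print(round(a+.004,3),len(q),"x",np.round(np.percentile(q[:,0],[10,50,90]),4),"y",np.round(np.percentile(q[:,1],[3,50,97]),4))
```

```text
[0.52951701 0.17808848 0.22028975] 3.93259204917295 [ 4.62462073e-06 -1.41785685e-05 -1.00000000e+00] [ 3.24447641e-01  3.35728401e-01  1.79198489e-01  1.41426655e+00
 -1.49130904e-05 -4.66551754e-01]
hub (3365, array([0.5255, 0.1727, 0.0793]), array([530.3, 176.9]), array([70. , 50.4]), 49.4)
-0.046 1826 x [0.0074 0.0137 0.02  ] y [-0.0095 -0.0014  0.0097]
-0.038 431 x [0.0116 0.02   0.0205] y [-0.0114 -0.0002  0.0114]
-0.03 266 x [0.0195 0.0203 0.0208] y [-0.0093 -0.0018  0.0053]
-0.022 219 x [0.0195 0.0202 0.0205] y [-0.0092 -0.0022  0.0052]
-0.014 208 x [0.0194 0.0203 0.0207] y [-0.0094 -0.0022  0.0052]
-0.006 165 x [0.0195 0.0202 0.0205] y [-0.0094 -0.0018  0.0053]
0.002 176 x [0.0194 0.0204 0.0207] y [-0.0097 -0.0023  0.0052]
0.01 125 x [0.0195 0.0202 0.0205] y [-0.0096 -0.0023  0.0052]
0.018 139 x [0.0195 0.0202 0.0208] y [-0.0095 -0.0023  0.0051]
0.026 67 x [0.0196 0.0203 0.0206] y [-0.0101 -0.0018  0.0054]
0.042 21 x [0.0162 0.0164 0.0167] y [-0.0055 -0.0024  0.0002]
0.05 27 x [0.0159 0.0163 0.0164] y [-0.005  -0.0024  0.0001]
```

View pics/w5.png

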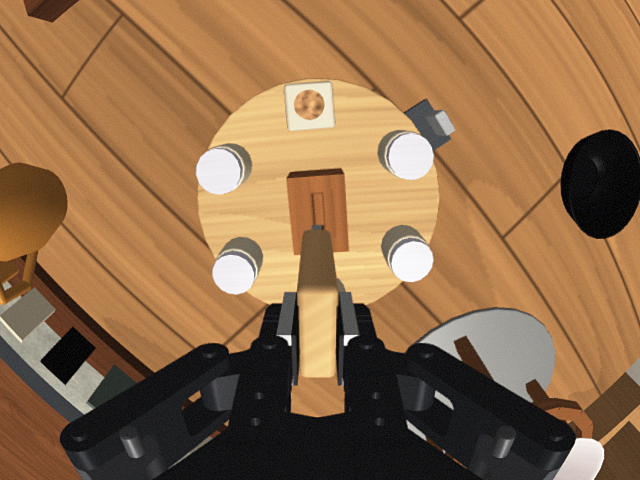

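Run:
```python
from k import *
z=np.load("w5.npz");W=z["W"];L=(W-z["T"])@z["Rm"]
for v,u in ((120,310),(195,290),(195,318),(195,345),(250,318),(300,303),(300,319),(300,335),(360,303),(360,319),(360,336)): print(v,u,np.round(L[v,u],4),np.round(W[v,u],4),z["p"][v,u])
print(vision.calibration("wrist"))
```

```text
120 310 [ 0.0824 -0.0077  0.1364] [0.477  0.1141 0.0839] [190 223 235]
195 290 [ 0.0181 -0.0252  0.1414] [0.5347 0.1475 0.0789] [ 62 106 179]
195 318 [ 0.0111 -0.001   0.1776] [0.5224 0.1695 0.0427] [ 66 113 179]
195 345 [0.0182 0.0223 0.1415] [0.5009 0.1808 0.0788] [ 63 112 169]
250 318 [ 0.0202 -0.0013 -0.007 ] [0.5163 0.1628 0.2273] [ 60  90 112]
300 303 [ 0.0147 -0.007  -0.0484] [0.5242 0.1627 0.2687] [120 182 226]
300 319 [ 0.0149 -0.001  -0.0488] [0.5197 0.1668 0.2691] [132 198 237]
300 335 [ 0.015   0.005  -0.0491] [0.5154 0.1709 0.2694] [120 174 220]
360 303 [-0.0128 -0.0075 -0.0493] [0.5439 0.182  0.2696] [113 173 219]
360 319 [-0.0128 -0.0009 -0.0493] [0.5392 0.1865 0.2696] [145 215 244]
360 336 [-0.0089  0.0057 -0.0547] [0.5317 0.1884 0.275 ] [36 53 68]
{'fov_y': 65.70646984690485, 'cx': 317.24274268000397, 'cy': 239.46268602105675, 'T_tool_cam': array([[ 5.34228971e-04, -9.52218561e-01, -3.05416972e-01,
         7.89898687e-02],
       [ 9.99999850e-01,  5.46455015e-04,  4.54600873e-05,
        -1.68045592e-03],
       [ 1.23608697e-04, -3.05416950e-01,  9.52218710e-01,
        -1.73980431e-01],
       [ 0.00000000e+00,  0.00000000e+00,  0.00000000e+00,
         1.00000000e+00]])}
```

Run:
```python
from h import *
t=np.array([vision.calibration("wrist")["T_tool_cam"] for _ in range(200)]);print(t[:,:3,3].mean(0),t[:,:3,3].std(0),t[:,:3,2].mean(0),t[:,:3,0].mean(0))
for i in range(3):
    p,d,c,M=cap("wrist");print(c["T_tool_cam"][:3,3])
s=telemetry.observe();Rm=R.from_quat(s["tool_rot"]).as_matrix();T=np.array(s["ee_pos"])
Tc=t.mean(0);G=np.eye(4);G[:3,:3]=Rm;G[:3,3]=T;W=cloud("wrist",d,c,G@Tc);L=(W-T)@Rm
P=L.reshape(-1,3)
def rc(m): 
    b=cv2.minAreaRect((P[m][:,:2]*1000).astype(np.float32));return m.sum(),b
print("hub",rc((np.hypot(P[:,0],P[:,1])<.05)&(abs(P[:,2]-.1412)<.003)))
print("keytop",rc((abs(P[:,0])<.025)&(abs(P[:,1])<.0105)&(abs(P[:,2]+.049)<.0025)))
for lo,hi,xl in ((-.03,.03,.019),(.04,.055,.0)):
    q=P[(P[:,2]>lo)&(P[:,2]<hi)&(abs(P[:,1])<.011)&(P[:,0]>xl)&(P[:,0]<.025)];print(len(q),np.median(q[:,0]),np.percentile(q[:,1],[1,50,99]))
# slot floor + dark slot edges
m=(np.hypot(P[:,0],P[:,1])<.03)&(P[:,2]>.155)&(P[:,2]<.185);print("slotdeep",m.sum(),np.percentile(P[m][:,1],[2,50,98]),np.percentile(P[m][:,0],[2,98]))
```

```text
[ 0.07898987 -0.00168046 -0.17398043] [1.66533454e-16 0.00000000e+00 2.22044605e-16] [-3.05416972e-01  4.54600873e-05  9.52218710e-01] [5.34228971e-04 9.99999850e-01 1.23608697e-04]
[ 0.0789906  -0.00168017 -0.17398043]
[ 0.07899116 -0.00167995 -0.17398043]
[ 0.07899157 -0.00167978 -0.17398043]
hub (np.int64(3361), ((0.15208053588867188, -1.4252052307128906), (50.21250534057617, 70.46109008789062), 86.01937103271484))
keytop (np.int64(3556), ((-1.2244148254394531, 0.4664573669433594), (20.940196990966797, 44.04728317260742), 87.90679168701172))
1150 0.02030804150335004 [-0.00929191 -0.00220089  0.00511731]
48 0.016285083579300436 [-0.00545734 -0.00244475  0.0003498 ]
slotdeep 318 [-0.00622156 -0.00095388  0.0278107 ] [-0.01884447  0.01192911]
```

Emit:
jog_arm(steps=[{"travel": [0.002,0.001,0.02],"angular": [0,0,-0.073],"hand": 0},{"travel": [0.002,0.001,0.045],"angular": [0,0,-0.073],"hand": 0},{"travel": [0.002,0.001,0.065],"angular": [0,0,-0.073],"hand": 0},{"travel": [0.002,0.001,0.07],"angular": [0,0,-0.073],"hand": 0},{"travel": [0.002,0.001,0.07],"angular": [0,0,-0.073],"hand": 0},{"travel": [0.002,0.001,0.07],"angular": [0,0,-0.073],"hand": 0}])

```text
t: 8.98
ee_pos: [0.5278, 0.1776, 0.1512]
tool_rot: [-0.42, 0.908, -0.0, 0.001]
contact_force: [0.4, 0.5, -1.5]
grip_width: 0.0146
gripper_force: 59.2
```

Run:
```python
from h import *
s=telemetry.observe();Rm=R.from_quat(s["tool_rot"]).as_matrix();T=np.array(s["ee_pos"]);print(T,np.arctan2(Rm[1,0],Rm[0,0])+2*np.pi)
p,d,c,M=cap("wrist");W=cloud("wrist",d,c,M);L=(W-T)@Rm;P=L.reshape(-1,3)
def rc(m): 
    b=cv2.minAreaRect((P[m][:,:2]*1000).astype(np.float32));return m.sum(),b
hz=T[2]-.079
print("hub",rc((np.hypot(P[:,0],P[:,1])<.05)&(abs(P[:,2]-hz)<.003)&(p.reshape(-1,3)[:,0]<100)))
for lo,hi,xl in ((-.03,.03,.019),(.034,.05,.012),(.055,.062,.008)):
    q=P[(P[:,2]>lo)&(P[:,2]<hi)&(abs(P[:,1])<.011)&(P[:,0]>xl)&(P[:,0]<.025)];print(len(q),np.median(q[:,0]),np.percentile(q[:,1],[1,50,99]))
cv2.imwrite("pics/w6.png",cv2.resize(p[80:290,200:440],None,fx=2.8,fy=2.8,interpolation=cv2.INTER_CUBIC))
```

```text
[0.52783739 0.17764446 0.15119933] 4.007726947708519
hub (np.int64(4720), ((-1.3179283142089844, -1.8031959533691406), (50.10728073120117, 71.03363037109375), 89.97599029541016))
1138 0.020412501941398827 [-0.00925712 -0.0021617   0.00515618]
36 0.016463000339732636 [-0.00541717 -0.00238634  0.00045598]
  return _methods._mean(a, axis=axis, dtype=dtype,
  ret = ret.dtype.type(ret / rcount)
Traceback (most recent call last):
IndexError: index -1 is out of bounds for axis 0 with size 0
```

The key and slot are now aligned to about 0.5 mm with zero angular error, so I'll insert it.

Emit:
jog_arm(steps=[{"travel": [0,0,0.006],"angular": [0,0,0],"hand": 0},{"travel": [0,0,0.012],"angular": [0,0,0],"hand": 0},{"travel": [0,0,0.018],"angular": [0,0,0],"hand": 0},{"travel": [0,0,0.022],"angular": [0,0,0],"hand": 0},{"travel": [0,0,0.022],"angular": [0,0,0],"hand": 0}])

```text
t: 9.65
ee_pos: [0.5271, 0.1774, 0.128]
tool_rot: [-0.42, 0.908, 0.0, -0.0]
contact_force: [-1.1, 0.2, -2.5]
grip_width: 0.0145
gripper_force: 59.2
```

Emit:
jog_arm(steps=[{"travel": [0,0,0.006],"angular": [0,0,0],"hand": 0},{"travel": [0,0,0.012],"angular": [0,0,0],"hand": 0},{"travel": [0,0,0.016],"angular": [0,0,0],"hand": 0},{"travel": [0,0,0.018],"angular": [0,0,0],"hand": 0},{"travel": [0,0,0.018],"angular": [0,0,0],"hand": 0}])

```text
t: 10.28
ee_pos: [0.5274, 0.1775, 0.1103]
tool_rot: [-0.42, 0.908, -0.0, 0.0]
contact_force: [-0.3, -0.1, -1.8]
grip_width: 0.0151
gripper_force: 59.2
```

Creep down until the shoulder makes contact.

Emit:
jog_arm(steps=[{"travel": [0,0,0.001],"angular": [0,0,0],"hand": 0},{"travel": [0,0,0.002],"angular": [0,0,0],"hand": 0},{"travel": [0,0,0.002],"angular": [0,0,0],"hand": 0},{"travel": [0,0,0.002],"angular": [0,0,0],"hand": 0}])

```text
t: 10.78
ee_pos: [0.5279, 0.1776, 0.11]
tool_rot: [-0.42, 0.908, -0.0, 0.001]
contact_force: [-6.8, -2.8, 22.2]
grip_width: 0.0144
gripper_force: 62.4
```

It is seated with 22 N of contact. I'll ease the push a little and turn partway.

Emit:
jog_arm(steps=[{"travel": [0,0,-0.001],"angular": [0,0,0],"hand": 0},{"travel": [0,0,-0.001],"angular": [0,0,0],"hand": 0},{"travel": [0,0,-0.001],"angular": [0,0,0.06],"hand": 0},{"travel": [0,0,-0.001],"angular": [0,0,0.14],"hand": 0},{"travel": [0,0,-0.001],"angular": [0,0,0.24],"hand": 0},{"travel": [0,0.001,-0.001],"angular": [0,0,0.35],"hand": 0},{"travel": [0,0.001,-0.001],"angular": [0,0,0.45],"hand": 0},{"travel": [0,0.001,-0.001],"angular": [0,0,0.5],"hand": 0}])

```text
t: 11.78
ee_pos: [0.5273, 0.1786, 0.1101]
tool_rot: [-0.181, 0.983, 0.0, 0.001]
contact_force: [0.5, 1.2, 8.4]
grip_width: 0.0143
gripper_force: 60.4
```

```bash
cat > a.py <<'E'
from h import *
s=telemetry.observe();Rm=R.from_quat(s["tool_rot"]).as_matrix();T=np.array(s["ee_pos"]);print(T,"key yaw",np.arctan2(Rm[1,0],Rm[0,0])%np.pi,s["q"][5],s["contact_force"])
A=np.array([.530,.1774])
for n in ("wrist","scene"):
    p,d,c,M=cap(n);W=cloud(n,d,c,M);P=W.reshape(-1,3);h=np.hypot(*(P[:,:2]-A).T);C=p.reshape(-1,3).astype(int)
    m=(abs(h-.095)<.02)&(P[:,2]>.097)&(P[:,2]<.103);j=P[m].mean(0)
    m2=(abs(h-.148)<.02)&(abs(P[:,2]-.047)<.004);t=P[m2].mean(0)
    f=lambda q:np.arctan2(A[1]-q[1],A[0]-q[0])
    print(n,m.sum(),j,f(j),"ptr",m2.sum(),t,f(t),"joint",f(j)-f(t)); cv2.imwrite(f"pics/a_{n}_{s['t']:.1f}.png",p)
E
python3 a.py; ls pics
```

```text
[0.52732412 0.17855468 0.11007627] key yaw 0.36393313534594984 -0.0376677363766478 [0.47764041 1.24582851 8.39363093]
wrist 1864 [0.44435432 0.13678484 0.10037879] 0.4428142666034068 ptr 658 [0.38510776 0.20113733 0.04785341] -0.1623849784841501 joint 0.6051992450875568
scene 50 [0.44267885 0.13632328 0.10034656] 0.43969642336768017 ptr 31 [0.38435986 0.19769621 0.0482727 ] -0.1384668729096137 joint 0.5781632962772939
a_scene_11.8.png
a_wrist_11.8.png
scene0.png
scene1.png
side0.png
side1.png
w1.png
w2.png
w3.png
w4.png
w5.png
```

Emit:
jog_arm(steps=[{"travel": [0,0,0],"angular": [0,0,0.09],"hand": 0},{"travel": [0,0,0],"angular": [0,0,0.19],"hand": 0},{"travel": [0,0,0],"angular": [0,0,0.29],"hand": 0},{"travel": [0,0.001,0],"angular": [0,0,0.39],"hand": 0},{"travel": [0,0.001,0],"angular": [0,0,0.49],"hand": 0},{"travel": [0,0.001,0],"angular": [0,0,0.55],"hand": 0},{"travel": [0,0.001,0],"angular": [0,0,0.59],"hand": 0},{"travel": [0,0.001,0],"angular": [0,0,0.6],"hand": 0}])

```text
t: 12.88
ee_pos: [0.5273, 0.1797, 0.1101]
tool_rot: [0.117, 0.993, 0.001, 0.001]
contact_force: [1.8, 2.8, 6.1]
grip_width: 0.0145
gripper_force: 60.1
```

Emit:
jog_arm(steps=[{"travel": [0,0,0],"angular": [0,0,0],"hand": 0},{"travel": [0,0,0],"angular": [0,0,0],"hand": 0}])

```text
t: 13.12
ee_pos: [0.5273, 0.1798, 0.1101]
tool_rot: [0.117, 0.993, 0.001, 0.001]
contact_force: [2.9, 2.9, 5.8]
grip_width: 0.0148
gripper_force: 60.1
```

```bash
python3 a.py; ls pics | grep a_wrist
```

```text
[0.52730971 0.17975282 0.11010647] key yaw 2.90800640350326 0.5617377241192705 [2.87171308 2.91456804 5.78543018]
wrist 1867 [0.43644891 0.19234949 0.10039263] -0.15846055835068346 ptr 717 [0.38500535 0.20187009 0.04794038] -0.16719003521350434 joint 0.008729476862820884
scene 38 [0.43391997 0.18901409 0.0999766 ] -0.12029571639665854 ptr 36 [0.38362181 0.20008212 0.04710788] -0.153732914942635 joint 0.03343719854597646
a_wrist_11.8.png
a_wrist_13.1.png
```

Emit:
jog_arm(steps=[{"travel": [0,0,0],"angular": [0,0,0.01],"hand": 0},{"travel": [0,0,0],"angular": [0,0,0.01],"hand": 0},{"travel": [0,0,0],"angular": [0,0,0.01],"hand": 0},{"travel": [0,0,0],"angular": [0,0,0.01],"hand": 0},{"travel": [0,0,0],"angular": [0,0,0.01],"hand": 0},{"travel": [0,0,0],"angular": [0,0,0.01],"hand": 0},{"travel": [0,0,0],"angular": [0,0,0.01],"hand": 0},{"travel": [0,0,0],"angular": [0,0,0.01],"hand": 0}])

```text
t: 14.22
ee_pos: [0.5273, 0.1797, 0.1101]
tool_rot: [0.121, 0.993, 0.001, 0.001]
contact_force: [1.8, 2.7, 4.2]
grip_width: 0.0144
gripper_force: 60.1
```

View pics/a_wrist_13.1.png

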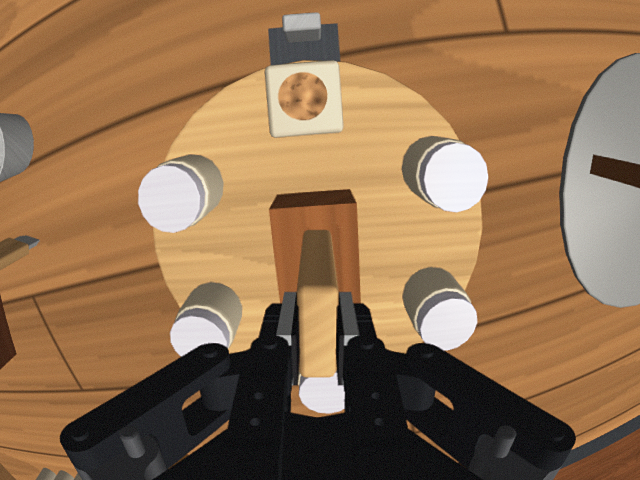

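The square jar (303,97) is in line with the pointer (302,26), and the key is seated and gripped. Handing in.

```bash
python3 -c "
from bench import order
print(order.job_done())"
```

```text
the job is handed in; nothing more can be done
None
```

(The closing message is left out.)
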